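# Hold the antenna mast's run lever forward

### The job

Start the command post's second antenna mast rising: on the mast control panel press, one at a time and letting each spring back up, the left button of the far row, then the middle button of the near row, then the right button of the far row, without pressing any other button. Then swing the T-handled hold-to-run lever forward (away from you) against its spring all the way to its stop and keep it there: the mast rises only while the lever is held, so you finish while still holding it against the stop. Leave the lever at rest while you press the buttons, and leave everything else on the table where it stands.

Things in the scene. Friction and masses are not known exactly. Their poses are not given: they have to be found in the camera images.
- panel: Mast control panel: grey box 160 x 180 x 45 mm, screwed down (4 mm lugs reach 107 mm each side). Origin: centre of underside; x away from the robot to the display edge, y left, z up; turned up to 0.4 rad. Six black spring buttons: far row x = +10 mm, square caps; near row x = -36 mm, round; left, middle, right y = +46, 0, -46 mm; tops at z = 55 mm. Stub aerial 89 mm high at x +90, y -70 mm.
- unlock_top (a point): Centre of the top of the left button of the far row (square cap, 25 mm; unlocks the panel). Press straight down.
- unlock (a joint): Travel of the left button of the far row (unlocks the panel): 0 m up, 0.005 m fully down (about 2 N to start it, 5 N fully down); springs back up when let go.
- lamp_test (a joint): Travel of the middle button of the far row (lamp test, not needed): 0 m up, 0.005 m fully down (about 2 N to start it, 5 N fully down); springs back up when let go.
- enable_top (a point): Centre of the top of the right button of the far row (square cap, 25 mm; enables the mast drive). Press straight down.
- enable (a joint): Travel of the right button of the far row (enables the mast drive): 0 m up, 0.005 m fully down (about 2 N to start it, 5 N fully down); springs back up when let go.
- mast_one (a joint): Travel of the left button of the near row (selects mast one, not needed): 0 m up, 0.005 m fully down (about 2 N to start it, 5 N fully down); springs back up when let go.
- mast_two_top (a point): Centre of the top of the middle button of the near row (round cap, 25 mm; selects mast two). Press straight down.
- mast_two (a joint): Travel of the middle button of the near row (selects mast two): 0 m up, 0.005 m fully down (about 2 N to start it, 5 N fully down); springs back up when let go.
- mast_three (a joint): Travel of the right button of the near row (selects mast three, not needed): 0 m up, 0.005 m fully down (about 2 N to start it, 5 N fully down); springs back up when let go.
- hold_box: Lever unit's base: grey box 130 x 90 x 40 mm, screwed down (5 mm flanges reach 82 mm fore and aft), with a bracket of two cheek plates (62 mm long, 44 mm apart outside, 100 mm high) holding a level axle 62 mm up; axle ends reach 44 mm to the left. Origin: centre of underside, below the axle; x forward (away from the robot), y left along the axle, z up; turned up to 0.4 rad.
- handle (a point): Centre of the lever's T-handle: round black rubber bar 18 mm thick, 76 mm long, level, along the unit's y, 100 mm from the axle on a steel lever 10 x 16 mm. At rest 34 mm behind the axle (robot side) and 156 mm above the table; at the stop 34 mm ahead of it, 156 mm up; 162 mm up half-way. Axes turn with the lever, as hold_box's at joint 0.
- lever: The lever with its T-handle, turning rigidly with joint pivot. Origin on the axle, 62 mm above the table; axes as hold_box's at joint value 0, turning about y with the lever.
- pivot (a joint): Angle of the lever: 0 rad at rest (leaning 20 degrees back towards the robot), grows as the handle swings forward along the unit's x, 0.70 rad at the forward stop (leaning 20 degrees forward), where it resists sharply. Its spring resists with about 3 N at the handle at rest, 8 N at the stop, and throws it back to 0 when let go.
- radio_a: Bystander, not to be disturbed: handheld radio standing upright, black body 36 x 58 x 125 mm with a stub antenna up to 225 mm high. Origin: centre of its underside.
- radio_b: Bystander, not to be disturbed: second handheld radio standing upright, black body 36 x 58 x 118 mm, antenna up to 203 mm high. Origin: centre of its underside.
- pager: Bystander, not to be disturbed: black pager lying flat, 78 x 56 x 26 mm. Origin: centre of its underside.
- speaker_mic: Bystander, not to be disturbed: black hand microphone lying flat, about 97 x 56 x 24 mm. Origin: centre of its underside.
- ruler: Bystander, not to be disturbed: pale map ruler lying flat, 32 x 150 x 4 mm. Origin: centre of its underside.
- protractor: Bystander, not to be disturbed: pale round map protractor lying flat, 100 mm across, 4 mm thick. Origin: centre of its underside.
- mug: Bystander, not to be disturbed: white mug, 82 mm across, 92 mm high. Origin: centre of its underside.
- logbook: Bystander, not to be disturbed: dark log book lying flat, 210 x 148 x 14 mm. Origin: centre of its underside.
Mind the look-alikes: they are no part of the job. Leave any yellow look-alike of the hold_box alone.

How it is judged:
By the outcome, as a careful person would: the job done as asked, in the order asked, and still so for the second after the job is handed in, while the arm keeps its last pose, push and grip.
It also fails if it takes over 54 s, if anything falls off the work surface, if the arm or the gripper's body presses on something with over 40 N, if the wrist force passes 120 N, or if a joint passes its speed limit or range.

### The arm

A 7-joint arm with a two-finger parallel gripper is mounted at the origin on the work surface. World frame = base frame: x ahead of the robot, y to its left, z up, the work surface at z = 0. Lengths are in m, angles in degrees, forces in N, time in s.
With the tool pointing down it reaches from about 0.4 to 0.75 m from the base axis. Payload 19.5 kg.
Tool frame: the origin (TCP) lies at the very end of the fingers, on their centre line; the grasp point (between the pads) lies 19 mm behind it; y points along the fingers, z is the direction in which the jaws open and shut, and the axes are right-handed (so a half turn about y gives the same grasp; the last joint's range is limited). The gripper opens to 85 mm and grips with 20 to 120 N. Pads are 22 mm wide; open, the fingers measure 114 mm over their backs; the gripper's body (76 mm by 85 mm) begins 54 mm behind the grasp point. The pads swing forward as they close: fully open they stand 13 mm farther back than shut.
Start: joints at [-70.056, 40.479, -1.581, 85.061, 1.261, 54.483, -4.326], TCP at [0.218, 0.532, 0.231] pointing down, gripper open.
Joint ranges: [-155.06, 155.06], [-18.47, 123.98], [-90, 86.84], [0, 140.48], [-83.41, 263.41], [0, 116], [-161.91, 161.91]. Speed limits (degrees/s): [108.29, 108.29, 147.25, 147.25, 172.46, 172.46, 172.46].

### API

Orientations are given as a 3x3 rotation matrix whose columns are the frame's x, y, z axes.
In Python, from rig import robot gives the robot as it stands. The module is installed in compiled form; this text tells all that it offers.
- The arm moves only by the tool drive_tool, never from a script. Its argument "motion" is one flat list of numbers, 4 for each row, row after row: the shift along the world's x, y, z in units of 40 mm (1.0 is 40 mm), then the turn about the world's z in units of 5 degrees (1.0 is 5 degrees). In form: [dx, dy, dz, yaw, dx, dy, dz, yaw, ...]. A call has 1 to 5 rows; each row is the pose to reach, as a shift and turn from the pose commanded when the call began; what a row does not reach only later rows make up. A row lasts 1/10 s, in which the tool goes at most 50 mm and 8.59 degrees, less where a joint would pass 70% of its speed; a pose out of reach is approached as far as the arm can. A call with a gripper value outside its range is refused whole. "claw" is the finger opening in mm, from 0 to 85.4, set as the call begins (left out, the last holds). The fingers move at their own pace and stop on an object; the grip force is fixed at half the most. Time passes only in rows, so rows that repeat a pose let the fingers close. It gives the time, the measured TCP pose, the force and the opening at its end, in the units of the state.
- robot.state(): the state, without advancing time (a new reading comes with each control period).
- robot.capture(name): name is "scene" or "top" or "wrist"; returns the picture (420x560x3 uint8, red, green, blue); there is no depth.
- robot.camera_model(name): a dict with "fx", "fy", "cx", "cy" (pixels), "dist_coeffs" ([k1, k2, p1, p2, k3] as OpenCV has them; the pictures are not rectified), "T" (4x4, takes a point from camera to world coordinates). Camera axes: x right, y up, looking along -z (the intrinsics and any distortion apply to the point x, -y, -z); pixel columns grow to the right and rows downward; lengths in m; the calibration is good to about 2 mm. A picture is of the moment at which its call begins: read the wrist's pose just before it. camera_model takes no time and is no camera call; for the wrist camera it gives the pose at the moment of the call.
- robot.sign_off(): hands the job in, once; it reports no verdict.
The state is a dict: "time_s": time; "joint_pos": joint angles; "joint_vel": joint speeds; "tau": joint torques, N m; "tool_pos": TCP position; "tool_rot": TCP orientation; "ft_force": force on the tool from outside, world axes, zero at the start; "torque": the same for the moment, N m; "gripper_width": finger opening in m.
Only numpy, scipy, OpenCV 4.12 (cv2) and the standard library are available. Lean on these libraries where they do the work, as an engineer would, in place of code of your own. Each camera call takes 0.05 s, during which the arm holds its last target.

## Working session

There is one attempt and no reset: what is moved stays moved. The work goes in short steps, Python scripts to look and compute and a tool call to move; the robot and the scene stay as the last step left them, time stands still between calls to the robot, and variables do not carry over. Pictures are saved under pics/ and viewed, and the job is handed in when it is done.

Besides the shell and the picture viewer there is one more tool, called after "Call:" by a JSON object that holds its "method" and its "body", one argument or row to a line. drive_tool: Moves the arm, as the interface text tells. Its arguments: {"type":"object","properties":{"motion":{"type":"array","items":{"type":"number"}},"claw":{"type":"number"}},"required":["motion"]}

```bash
mkdir -p pics
cat > h.py <<'E'
import numpy as np, cv2
from rig import robot
def snap(n,f):
    m=robot.camera_model(n); im=robot.capture(n); cv2.imwrite(f'pics/{f}.png',im[:,:,::-1]); np.save(f'pics/{f}.npy',im)
    import pickle; pickle.dump(m,open(f'pics/{f}.pkl','wb')); return im,m
def ray(m,px):
    K=np.array([[m['fx'],0,m['cx']],[0,m['fy'],m['cy']],[0,0,1.]])
    u=cv2.undistortPoints(np.array([[px]],float),K,np.array(m['dist_coeffs'],float))[0,0]
    T=np.array(m['T']); return T[:3,3], T[:3,:3]@np.array([u[0],-u[1],-1])
def onz(m,px,z):
    o,d=ray(m,px); return o+d*(z-o[2])/d[2]
def proj(m,P):
    T=np.array(m['T']); c=T[:3,:3].T@(np.array(P,float)-T[:3,3])
    K=np.array([[m['fx'],0,m['cx']],[0,m['fy'],m['cy']],[0,0,1.]])
    return cv2.projectPoints(np.array([[c[0],-c[1],-c[2]]]),np.zeros(3),np.zeros(3),K,np.array(m['dist_coeffs'],float))[0][0,0]
E
python3 - <<'E'
from h import *
snap('scene','s1');snap('top','t1')
s=robot.state(); print(s['time_s'],s['tool_pos'],np.round(s['tool_rot'],3),s['gripper_width'],s['ft_force'])
for n in('scene','top'): print(np.round(np.array(robot.camera_model(n)['T']),3))
E
```

```text
0.1 [0.21841679 0.53164996 0.23088729] [[ 0.925 -0.     0.38 ]
 [-0.38  -0.001  0.925]
 [ 0.    -1.    -0.001]] 0.08524114489083569 [-0.14075379 -0.09245541 -0.10181139]
[[ 0.229 -0.833  0.504  1.195]
 [ 0.974  0.193 -0.122 -0.175]
 [ 0.004  0.519  0.855  1.298]
 [ 0.     0.     0.     1.   ]]
[[ 0.008  0.989 -0.145  0.33 ]
 [-1.     0.011  0.014 -0.006]
 [ 0.016  0.145  0.989  1.227]
 [ 0.     0.     0.     1.   ]]
```

View pics/s1.png

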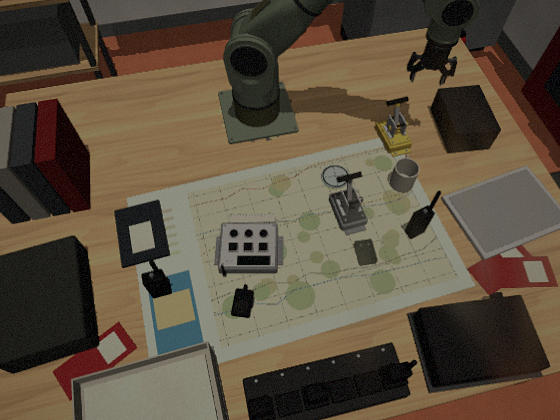

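View pics/t1.png

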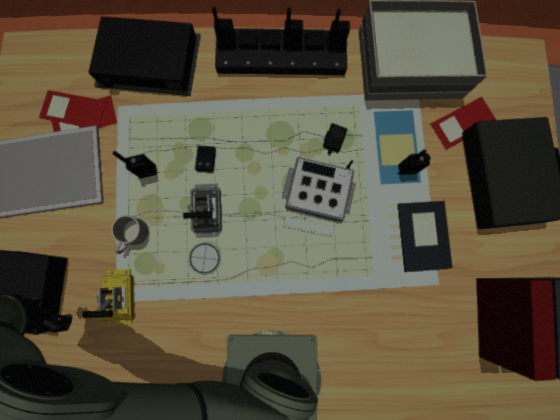

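Run:
```python
from h import *
a=cv2.imread('pics/t1.png')
c=cv2.resize(a[140:240,270:370],None,fx=6,fy=6,interpolation=cv2.INTER_CUBIC)
c=cv2.convertScaleAbs(c,alpha=1.5);cv2.imwrite('pics/tp.png',c)
c=cv2.resize(a[170:250,165:245],None,fx=7,fy=7,interpolation=cv2.INTER_CUBIC)
c=cv2.convertScaleAbs(c,alpha=2);cv2.imwrite('pics/tl.png',c)
a=cv2.imread('pics/s1.png')
c=cv2.resize(a[160:250,310:400],None,fx=6,fy=6,interpolation=cv2.INTER_CUBIC)
c=cv2.convertScaleAbs(c,alpha=2);cv2.imwrite('pics/sl.png',c)
```

```text
(no output)
```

View pics/tp.png

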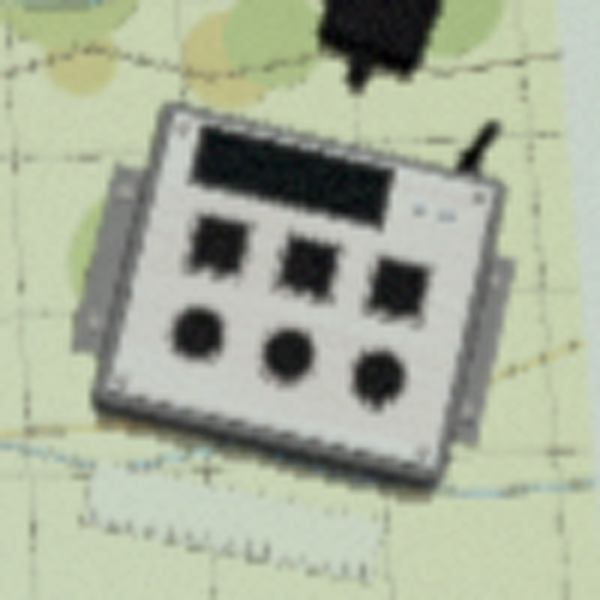

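View pics/tl.png

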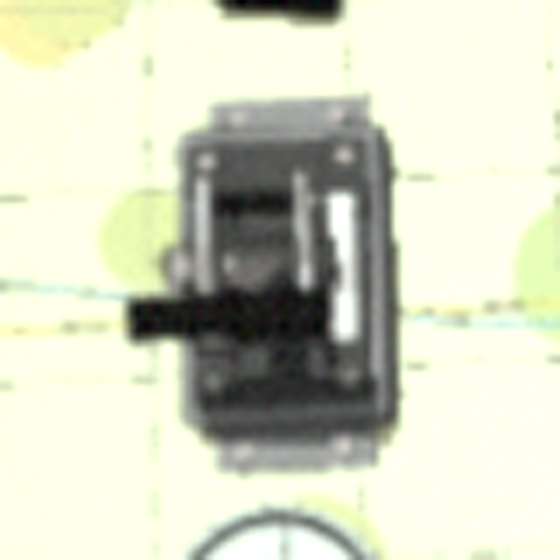

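View pics/sl.png

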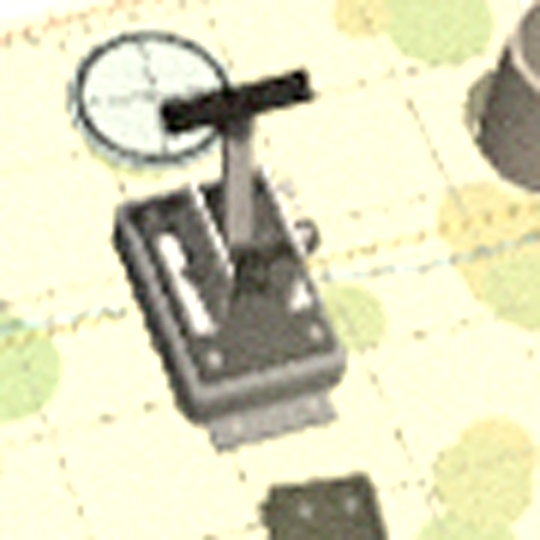

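Run:
```python
from h import *
import pickle
for f,box in(('t1',(270,140,370,240)),('s1',(205,210,295,285))):
    im=np.load(f'pics/{f}.npy'); m=pickle.load(open(f'pics/{f}.pkl','rb'))
    x0,y0,x1,y1=box; g=im[y0:y1,x0:x1].max(2).astype(np.uint8)
    n,l,st,ce=cv2.connectedComponentsWithStats((g<55).astype(np.uint8))
    pts=[]
    for i in range(1,n):
        if 30<st[i,4]<200:
            # weighted centroid with darkness
            p=ce[i]+[x0,y0]; w=onz(m,p,.055); pts.append(w); print(f,np.round(p,1),st[i,4],np.round(w,4))
# lever handle
for f,box in(('t1',(175,195,220,228)),('s1',(330,165,368,190))):
    im=np.load(f'pics/{f}.npy'); m=pickle.load(open(f'pics/{f}.pkl','rb'))
    x0,y0,x1,y1=box; g=im[y0:y1,x0:x1].max(2).astype(np.uint8)
    M=(g<22).astype(np.uint8)
    n,l,st,ce=cv2.connectedComponentsWithStats(M)
    for i in range(1,n):
        if st[i,4]>30:
            q=np.argwhere(l==i)[:,::-1].astype(np.float32); r=cv2.minAreaRect(q); p=np.array(r[0])+[x0,y0]
            print(f,'handle',p,r[1:],st[i,4],onz(m,p,.156), [np.round(onz(m,b+[x0,y0],.156),3) for b in cv2.boxPoints(r)])
```

```text
t1 [306.  180.2] 65 [ 0.587  -0.0974  0.055 ]
t1 [321.  183.8] 65 [ 0.5767 -0.1422  0.055 ]
t1 [335.9 187.5] 66 [ 0.566  -0.1865  0.055 ]
t1 [302.5 195.1] 48 [ 0.5421 -0.0871  0.055 ]
t1 [317.7 198.6] 49 [ 0.5321 -0.132   0.055 ]
t1 [332.5 202.4] 50 [ 0.5213 -0.1758  0.055 ]
t1 [314.2 214.2] 118 [ 0.4855 -0.1215  0.055 ]
s1 [233.4 232.9] 42 [ 0.5239 -0.1778  0.055 ]
s1 [248.3 232.9] 43 [ 0.5343 -0.1327  0.055 ]
s1 [263.  232.8] 41 [ 0.5441 -0.0883  0.055 ]
s1 [232.5 246. ] 56 [ 0.5676 -0.1881  0.055 ]
s1 [247.5 246. ] 56 [ 0.578  -0.1436  0.055 ]
s1 [262.5 246. ] 56 [ 0.5883 -0.0991  0.055 ]
s1 [244.  270.9] 191 [ 0.6559 -0.1688  0.055 ]
t1 handle [197.5 214.5] ((7.0, 27.0), 90.0) 152 [0.46792503 0.20101867 0.156     ] [array([0.477, 0.238, 0.156]), array([0.478, 0.165, 0.156]), array([0.459, 0.164, 0.156]), array([0.458, 0.237, 0.156])]
```

Run:
```python
from h import *
import pickle
M={f:pickle.load(open(f'pics/{f}.pkl','rb')) for f in('t1','s1')}
t=lambda p:(p[0]/7+165-.43,p[1]/7+170-.43); s=lambda p:(p[0]/6+310-.42,p[1]/6+160-.42)
def r(f,p,z): return np.round(onz(M[f],p,z),4)
print('bar top view',r('t1',t((128,320)),.156),r('t1',t((329,312)),.156))
print('bar scene',r('s1',s((163,116)),.156),r('s1',s((311,84)),.156))
for p in((220,108),(368,97),(222,468),(380,462)): print('flange',r('t1',t(p),.005))
for p in((183,143),(385,132),(188,410),(397,410)): print('boxtop',r('t1',t(p),.04))
for p in((118,205),(262,175),(190,385),(345,350)): print('boxtop s',r('s1',s(p),.04))
im=np.load('pics/s1.npy')[165:190,330:368].max(2)
l=(im<40).astype(np.uint8); n,l,st,ce=cv2.connectedComponentsWithStats(l)
for i in range(1,n):
  if st[i,4]>20: 
    q=np.argwhere(l==i)[:,::-1].astype(np.float32); rr=cv2.minAreaRect(q); print(rr,st[i,4],r('s1',np.array(rr[0])+[330,165],.156))
# look-alike location & radios
print('yellow',r('t1',(117,300),.05),'radioA top',r('t1',(117,155),.225),'mug',r('t1',(128,232),.09))
```

```text
bar top view [0.4654 0.2404 0.156 ] [0.4693 0.1633 0.156 ]
bar scene [0.4661 0.1623 0.156 ] [0.4641 0.2423 0.156 ]
flange [0.5792 0.2384 0.005 ]
flange [0.5848 0.1731 0.005 ]
flange [0.4203 0.2314 0.005 ]
flange [0.4237 0.1629 0.005 ]
boxtop [0.5566 0.2467 0.04  ]
boxtop [0.5623 0.1602 0.04  ]
boxtop [0.4421 0.2399 0.04  ]
boxtop [0.4431 0.1515 0.04  ]
boxtop s [0.4435 0.1555 0.04  ]
boxtop s [0.4425 0.2388 0.04  ]
boxtop s [0.561  0.1612 0.04  ]
boxtop s [0.5593 0.248  0.04  ]
((18.891891479492188, 12.851351737976074), (8.219949722290039, 23.837854385375977), 80.53767395019531) 129 [0.4707 0.1998 0.156 ]
yellow [0.2299 0.4474 0.05  ] radioA top [0.6116 0.4037 0.225 ] mug [0.424  0.4109 0.09  ]
```

Call:
{"method": "drive_tool", "body": {
  "motion": [0.6, -1.05, 0, 0.4, 1.2, -2.1, 0, 0.8, 1.8, -3.15, 0, 1.2, 2.4, -4.2, 0, 1.6, 3.0, -5.25, 0, 1.8],
  "claw": 0
}}

```text
time_s: 0.6
tool_pos: [0.339, 0.32, 0.2312]
tool_rot: [[0.973, -0.0, 0.229], [-0.229, -0.0, 0.973], [-0.0, -1.0, -0.0]]
ft_force: [1.2, 0.4, -0.6]
gripper_width: 0.0124
```

Call:
{"method": "drive_tool", "body": {
  "motion": [0.6, -1.05, 0, 0, 1.2, -2.1, 0, 0, 1.8, -3.15, 0, 0, 2.4, -4.2, 0, 0, 3.0, -5.25, 0, 0]
}}

```text
time_s: 1.1
tool_pos: [0.4591, 0.1099, 0.2312]
tool_rot: [[0.973, -0.0, 0.231], [-0.231, -0.0, 0.973], [-0.0, -1.0, -0.0]]
ft_force: [0.2, 1.0, -0.0]
gripper_width: -0.0
```

Call:
{"method": "drive_tool", "body": {
  "motion": [0.6, -1.05, 0, 0, 1.2, -2.1, 0, 0, 1.8, -3.15, 0, 0, 2.4, -4.2, 0, 0, 3.0, -5.0, 0, 0]
}}

```text
time_s: 1.6
tool_pos: [0.5789, -0.0914, 0.2311]
tool_rot: [[0.973, -0.001, 0.233], [-0.233, -0.001, 0.973], [-0.0, -1.0, -0.001]]
ft_force: [-0.1, 0.8, -0.6]
gripper_width: -0.0002
```

Call:
{"method": "drive_tool", "body": {
  "motion": [0.22, -0.2, -1.0, 0, 0.22, -0.2, -2.0, 0, 0.22, -0.2, -3.0, 0, 0.22, -0.2, -3.5, 0, 0.22, -0.2, -3.5, 0]
}}

```text
time_s: 2.1
tool_pos: [0.5859, -0.096, 0.0887]
tool_rot: [[0.973, -0.005, 0.23], [-0.23, 0.0, 0.973], [-0.005, -1.0, -0.001]]
ft_force: [0.5, 1.1, -0.0]
gripper_width: -0.0006
```

```bash
python3 - <<'E'
from h import *
print(robot.state()['tool_pos'],robot.state()['ft_force'])
snap('scene','s2');snap('wrist','w2')
E
python3 - <<'E'
import cv2
a=cv2.imread('pics/s2.png')[150:310,180:340]
cv2.imwrite('pics/s2c.png',cv2.convertScaleAbs(cv2.resize(a,None,fx=3.7,fy=3.7),alpha=1.6))
E
```

```text
[ 0.58587759 -0.09595583  0.08867931] [ 0.54530174  1.13905815 -0.01978306]
```

View pics/s2c.png

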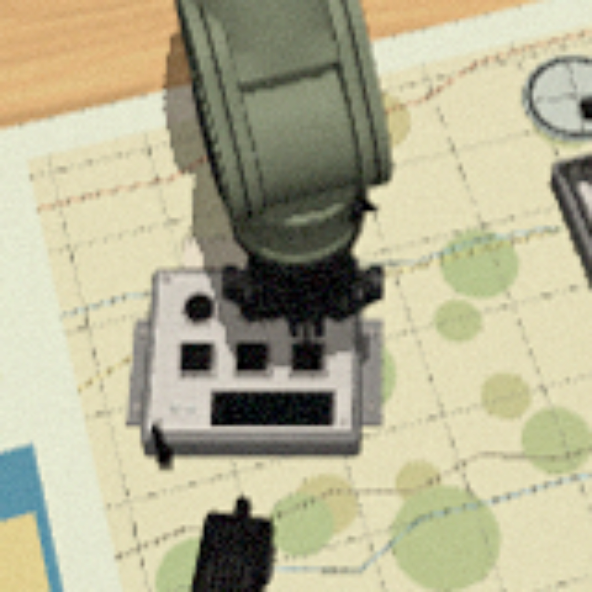

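View pics/w2.png

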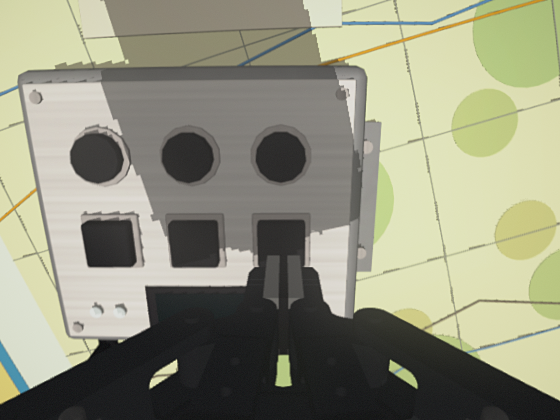

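Run:
```python
from h import *
import pickle
m=robot.camera_model('wrist')
for n,p in dict(nl=(281,157),nm=(188,157),nr=(97,157),fr=(109,244),fm=(194,244),fl_up=(281,222)).items(): print(n,np.round(onz(m,p,.055),4))
print(proj(m,[.5877,-.0982,.055]),proj(m,robot.state()['tool_pos']))
```

```text
nl [ 0.5422 -0.0872  0.055 ]
nm [ 0.5317 -0.1312  0.055 ]
nr [ 0.521 -0.175  0.055]
fr [ 0.5657 -0.1858  0.055 ]
fm [ 0.5759 -0.1419  0.055 ]
fl_up [ 0.5746 -0.095   0.055 ]
[280.79461983 246.54692082] [284.76042763 278.93900843]
```

Call:
{"method": "drive_tool", "body": {
  "motion": [0, -0.03, -0.5, 0, 0, -0.03, -0.75, 0, 0, -0.03, -0.85, 0, 0, -0.03, -0.9, 0, 0, -0.03, -0.9, 0]
}}

```text
time_s: 2.7
tool_pos: [0.5875, -0.0973, 0.0558]
tool_rot: [[0.973, 0.001, 0.231], [-0.231, -0.0, 0.973], [0.001, -1.0, -0.0]]
ft_force: [0.3, -0.2, 0.9]
gripper_width: -0.0001
```

Call:
{"method": "drive_tool", "body": {
  "motion": [0, 0, -0.05, 0, 0, 0, -0.1, 0, 0, 0, -0.1, 0]
}}

```text
time_s: 3.0
tool_pos: [0.5877, -0.0974, 0.0514]
tool_rot: [[0.973, 0.001, 0.231], [-0.231, -0.0, 0.973], [0.001, -1.0, 0.0]]
ft_force: [1.5, 0.1, 4.2]
gripper_width: 0.0001
```

Call:
{"method": "drive_tool", "body": {
  "motion": [0, 0, -0.03, 0, 0, 0, -0.06, 0, 0, 0, -0.06, 0]
}}

```text
time_s: 3.3
tool_pos: [0.5877, -0.0974, 0.0499]
tool_rot: [[0.973, 0.001, 0.231], [-0.231, -0.0, 0.973], [0.001, -1.0, -0.0]]
ft_force: [-2.4, 0.3, 20.2]
gripper_width: -0.0001
```

Call:
{"method": "drive_tool", "body": {
  "motion": [0, 0, 0.5, 0, 0, 0, 0.9, 0, -0.7, -0.43, 0.9, 0, -1.38, -0.85, 0.9, 0, -1.38, -0.85, 0.9, 0]
}}

```text
time_s: 3.8
tool_pos: [0.529, -0.134, 0.0849]
tool_rot: [[0.972, -0.003, 0.234], [-0.234, -0.002, 0.972], [-0.003, -1.0, -0.002]]
ft_force: [0.8, 0.6, 0.4]
gripper_width: 0.0004
```

Call:
{"method": "drive_tool", "body": {
  "motion": [0, 0, -0.4, 0, 0, 0, -0.65, 0, 0, 0, -0.75, 0, 0, 0, -0.75, 0]
}}

```text
time_s: 4.2
tool_pos: [0.5318, -0.1311, 0.0544]
tool_rot: [[0.973, -0.001, 0.23], [-0.23, 0.0, 0.973], [-0.001, -1.0, -0.0]]
ft_force: [-0.9, 1.0, 2.6]
gripper_width: 0.0
```

Call:
{"method": "drive_tool", "body": {
  "motion": [0, 0, -0.05, 0, 0, 0, -0.1, 0, 0, 0, -0.1, 0]
}}

```text
time_s: 4.5
tool_pos: [0.5322, -0.1313, 0.0509]
tool_rot: [[0.973, 0.0, 0.231], [-0.231, -0.0, 0.973], [0.0, -1.0, 0.0]]
ft_force: [-1.9, 1.4, 4.6]
gripper_width: -0.0002
```

Call:
{"method": "drive_tool", "body": {
  "motion": [0, 0, -0.03, 0, 0, 0, -0.06, 0, 0, 0, -0.06, 0]
}}

```text
time_s: 4.8
tool_pos: [0.5322, -0.1313, 0.0497]
tool_rot: [[0.973, 0.001, 0.231], [-0.231, -0.0, 0.973], [0.001, -1.0, -0.0]]
ft_force: [-6.7, 3.6, 30.9]
gripper_width: -0.0003
```

Call:
{"method": "drive_tool", "body": {
  "motion": [0, 0, 0.5, 0, 0, 0, 0.9, 0, 0.43, -0.7, 0.9, 0, 0.85, -1.38, 0.9, 0, 0.85, -1.38, 0.9, 0]
}}

```text
time_s: 5.3
tool_pos: [0.5671, -0.1906, 0.0844]
tool_rot: [[0.972, 0.002, 0.234], [-0.234, -0.002, 0.972], [0.002, -1.0, -0.002]]
ft_force: [0.2, -0.3, 0.2]
gripper_width: 0.0
```

Call:
{"method": "drive_tool", "body": {
  "motion": [0, 0, -0.4, 0, 0, 0, -0.65, 0, 0, 0, -0.75, 0, 0, 0, -0.75, 0]
}}

```text
time_s: 5.7
tool_pos: [0.5658, -0.1863, 0.0541]
tool_rot: [[0.973, -0.001, 0.23], [-0.23, 0.0, 0.973], [-0.001, -1.0, -0.0]]
ft_force: [-2.6, 0.5, 2.6]
gripper_width: -0.0002
```

Call:
{"method": "drive_tool", "body": {
  "motion": [0, 0, -0.05, 0, 0, 0, -0.1, 0, 0, 0, -0.1, 0]
}}

```text
time_s: 6.0
tool_pos: [0.5662, -0.1865, 0.0506]
tool_rot: [[0.973, 0.0, 0.231], [-0.231, -0.0, 0.973], [0.0, -1.0, -0.0]]
ft_force: [-1.9, 1.7, 4.9]
gripper_width: 0.0003
```

Call:
{"method": "drive_tool", "body": {
  "motion": [0, 0, -0.03, 0, 0, 0, -0.05, 0, 0, 0, -0.05, 0]
}}

```text
time_s: 6.3
tool_pos: [0.5663, -0.1865, 0.0498]
tool_rot: [[0.973, 0.001, 0.231], [-0.231, -0.0, 0.973], [0.001, -1.0, -0.0]]
ft_force: [-7.6, 2.6, 26.7]
gripper_width: 0.0001
```

Call:
{"method": "drive_tool", "body": {
  "motion": [0, 0, 0.8, 0, 0, 0, 1.8, 0, 0, 0, 2.8, 0, 0, 0, 3.8, 0, 0, 0, 4.5, 0]
}}

```text
time_s: 6.8
tool_pos: [0.5665, -0.1867, 0.2312]
tool_rot: [[0.973, 0.003, 0.231], [-0.231, -0.001, 0.973], [0.003, -1.0, -0.0]]
ft_force: [-0.3, -0.2, 0.2]
gripper_width: 0.0003
```

Call:
{"method": "drive_tool", "body": {
  "motion": [-0.4, 1.05, 0, 0.4, -0.8, 2.1, 0, 0.8, -1.2, 3.15, 0, 1.2, -1.6, 4.2, 0, 1.6, -2.0, 5.25, 0, 2.0]
}}

```text
time_s: 7.3
tool_pos: [0.4854, 0.0248, 0.2287]
tool_rot: [[0.998, 0.001, 0.057], [-0.057, -0.0, 0.998], [0.001, -1.0, 0.0]]
ft_force: [0.7, 0.5, -0.2]
gripper_width: 0.0001
```

Call:
{"method": "drive_tool", "body": {
  "motion": [-0.4, 1.05, 0, 0.3, -0.8, 2.1, 0, 0.6, -1.2, 3.15, 0, 0.9, -1.66, 4.35, 0, 1.2, -1.66, 4.35, 0, 1.2]
}}

```text
time_s: 7.8
tool_pos: [0.4174, 0.2032, 0.2287]
tool_rot: [[0.998, 0.0, -0.056], [0.056, 0.003, 0.998], [0.0, -1.0, 0.003]]
ft_force: [0.7, -0.4, -1.4]
gripper_width: -0.0001
```

Run:
```python
from h import *
print(robot.state()['tool_pos'])
a,_=snap('scene','s3');b,m=snap('wrist','w3');t,_=snap('top','t3')
c=np.hstack([cv2.resize(a[150:290,200:400],(560,392)),cv2.resize(t[140:260,160:360],(560,336)) if 0 else cv2.resize(t[130:270,160:360],(560,392))])
cv2.imwrite('pics/c3.png',cv2.convertScaleAbs(cv2.resize(c,(800,280*1)),alpha=1.6)[:,:,::-1])
```

```text
[0.41739027 0.20322762 0.22874507]
```

View pics/c3.png

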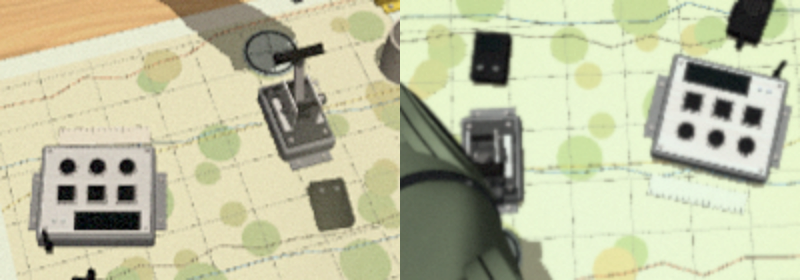

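View pics/w3.png

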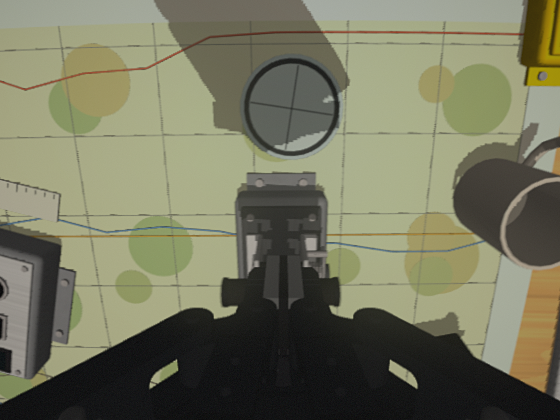

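Call:
{"method": "drive_tool", "body": {
  "motion": [0, 0, -0.8, 0, 0, 0, -1.6, 0, 0, 0, -2.1, 0, 0, 0, -2.1, 0]
}}

```text
time_s: 8.35
tool_pos: [0.4195, 0.1958, 0.1427]
tool_rot: [[0.999, -0.003, -0.045], [0.045, -0.002, 0.999], [-0.003, -1.0, -0.002]]
ft_force: [-1.0, -0.3, 0.7]
gripper_width: 0.0
```

Call:
{"method": "drive_tool", "body": {
  "motion": [0.2, 0, 0, 0, 0.4, 0, 0, 0, 0.6, 0, 0, 0, 0.7, 0, 0, 0, 0.75, 0, 0, 0]
}}

```text
time_s: 8.85
tool_pos: [0.4497, 0.1973, 0.1447]
tool_rot: [[0.999, -0.001, -0.046], [0.046, -0.0, 0.999], [-0.001, -1.0, -0.0]]
ft_force: [-6.1, 0.2, 4.5]
gripper_width: -0.0001
```

Call:
{"method": "drive_tool", "body": {
  "motion": [0.25, 0.03, 0, 0, 0.5, 0.05, 0, 0, 0.75, 0.07, 0, 0, 1.0, 0.09, 0, 0, 1.25, 0.1, 0, 0]
}}

```text
time_s: 9.35
tool_pos: [0.4993, 0.2015, 0.1445]
tool_rot: [[0.999, -0.002, -0.047], [0.047, -0.0, 0.999], [-0.002, -1.0, -0.0]]
ft_force: [-6.5, 1.5, -3.1]
gripper_width: -0.0003
```

Call:
{"method": "drive_tool", "body": {
  "motion": [0.07, 0, 0, 0, 0.14, 0, 0, 0, 0.14, 0, 0, 0]
}}

```text
time_s: 9.65
tool_pos: [0.5043, 0.2017, 0.1441]
tool_rot: [[0.999, -0.002, -0.047], [0.047, -0.0, 0.999], [-0.002, -1.0, -0.0]]
ft_force: [-6.7, 1.4, -2.3]
gripper_width: -0.0
```

Call:
{"method": "drive_tool", "body": {
  "motion": [0.06, 0, 0, 0, 0.12, 0, 0, 0, 0.12, 0, 0, 0]
}}

```text
time_s: 9.95
tool_pos: [0.5088, 0.2016, 0.144]
tool_rot: [[0.999, -0.003, -0.047], [0.047, -0.001, 0.999], [-0.003, -1.0, -0.0]]
ft_force: [-8.2, 2.5, -4.3]
gripper_width: -0.0001
```

Call:
{"method": "drive_tool", "body": {
  "motion": [0.05, 0, 0, 0, 0.05, 0, 0, 0]
}}

```text
time_s: 10.15
tool_pos: [0.5107, 0.2015, 0.1439]
tool_rot: [[0.999, -0.003, -0.047], [0.047, -0.001, 0.999], [-0.003, -1.0, -0.001]]
ft_force: [-9.3, 1.1, -4.4]
gripper_width: 0.0
```

Call:
{"method": "drive_tool", "body": {
  "motion": [0.05, 0, 0, 0, 0.05, 0, 0, 0]
}}

```text
time_s: 10.35
tool_pos: [0.5126, 0.2014, 0.1438]
tool_rot: [[0.999, -0.004, -0.047], [0.047, -0.001, 0.999], [-0.004, -1.0, -0.001]]
ft_force: [-8.9, 1.0, -4.9]
gripper_width: 0.0002
```

Call:
{"method": "drive_tool", "body": {
  "motion": [0.05, 0, 0, 0, 0.05, 0, 0, 0]
}}

```text
time_s: 10.55
tool_pos: [0.5145, 0.2013, 0.1438]
tool_rot: [[0.999, -0.004, -0.047], [0.047, -0.001, 0.999], [-0.004, -1.0, -0.001]]
ft_force: [-8.6, 0.2, -6.8]
gripper_width: -0.0
```

Call:
{"method": "drive_tool", "body": {
  "motion": [0.05, 0, 0, 0, 0.05, 0, 0, 0]
}}

```text
time_s: 10.75
tool_pos: [0.5164, 0.2013, 0.1437]
tool_rot: [[0.999, -0.004, -0.047], [0.047, -0.001, 0.999], [-0.004, -1.0, -0.001]]
ft_force: [-10.6, -0.1, -6.9]
gripper_width: -0.0002
```

Run:
```python
from h import *
print(robot.state()['tool_pos'],robot.state()['ft_force'])
a,_=snap('scene','s4');b,m=snap('wrist','w4')
cv2.imwrite('pics/c4.png',cv2.convertScaleAbs(cv2.resize(a[150:250,290:410],None,fx=6,fy=6,interpolation=cv2.INTER_CUBIC),alpha=2)[:,:,::-1])
```

```text
[0.51638288 0.20129734 0.14374521] [-10.61672693  -0.10512704  -6.85085509]
```

View pics/c4.png

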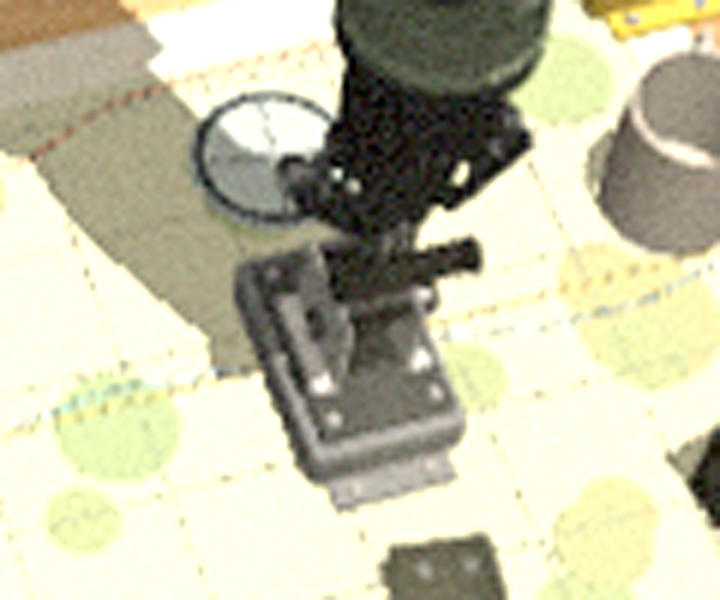

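View pics/w4.png

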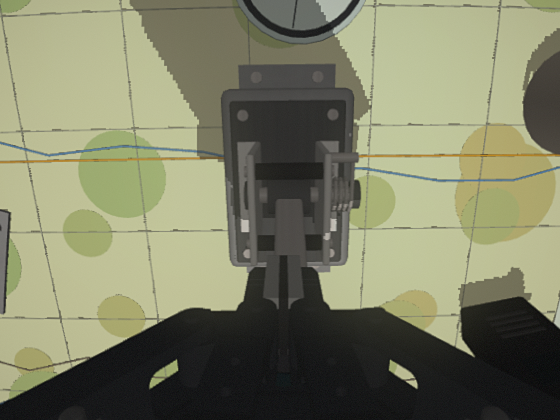

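Run:
```python
from h import *
m=robot.camera_model('scene')
for p in((325,283),(480,250),(405,267)): print(onz(m,(p[0]/6+290-.4,p[1]/6+150-.4),.156))
```

```text
[0.53293299 0.16428166 0.156     ]
[0.53176774 0.24592564 0.156     ]
[0.53291887 0.20606483 0.156     ]
```

Call:
{"method": "drive_tool", "body": {
  "motion": [0.05, 0, 0, 0, 0.05, 0, 0, 0]
}}

```text
time_s: 11.05
tool_pos: [0.5171, 0.2013, 0.1437]
tool_rot: [[0.999, -0.007, -0.048], [0.048, -0.002, 0.999], [-0.007, -1.0, -0.002]]
ft_force: [-17.2, 0.3, -0.5]
gripper_width: 0.0001
```

Call:
{"method": "drive_tool", "body": {
  "motion": [0.05, 0, 0, 0, 0.05, 0, 0, 0]
}}

```text
time_s: 11.25
tool_pos: [0.5173, 0.2013, 0.1435]
tool_rot: [[0.999, -0.01, -0.048], [0.048, -0.003, 0.999], [-0.01, -1.0, -0.002]]
ft_force: [-30.6, -1.0, 6.6]
gripper_width: -0.0001
```

Call:
{"method": "drive_tool", "body": {
  "motion": [-0.02, 0, 0, 0, -0.02, 0, 0, 0, -0.02, 0, 0, 0, -0.02, 0, 0, 0, -0.02, 0, 0, 0]
}}

```text
time_s: 11.75
tool_pos: [0.5172, 0.2013, 0.1436]
tool_rot: [[0.999, -0.009, -0.048], [0.048, -0.002, 0.999], [-0.009, -1.0, -0.002]]
ft_force: [-26.6, -0.9, 3.6]
gripper_width: -0.0002
```

Call:
{"method": "drive_tool", "body": {
  "motion": [0, 0, 0, 0, 0, 0, 0, 0, 0, 0, 0, 0, 0, 0, 0, 0, 0, 0, 0, 0]
}}

```text
time_s: 12.25
tool_pos: [0.5172, 0.2013, 0.1436]
tool_rot: [[0.999, -0.009, -0.048], [0.048, -0.002, 0.999], [-0.009, -1.0, -0.002]]
ft_force: [-26.8, -0.5, 2.7]
gripper_width: -0.0003
```

Run:
```python
from h import *
print(robot.state()['tool_pos'],robot.state()['ft_force'])
a,_=snap('scene','s5')
cv2.imwrite('pics/c5.png',cv2.convertScaleAbs(cv2.resize(a[130:310,190:450],None,fx=3,fy=3,interpolation=cv2.INTER_CUBIC),alpha=1.7)[:,:,::-1])
```

```text
[0.51723377 0.20128212 0.14361889] [-26.82215501  -0.49951798   2.71793871]
```

View pics/c5.png

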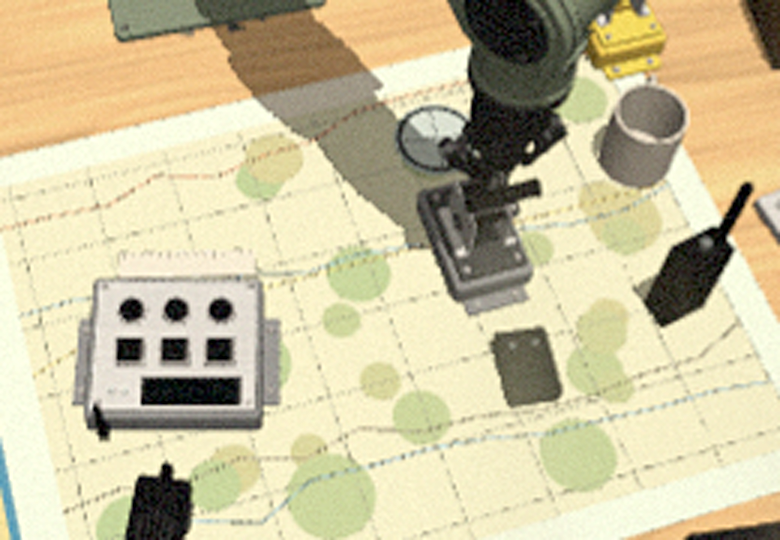

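Force is steady at about 27 N against the stop, the handle is forward, all the buttons are up and the bystanders in view look unmoved. I'm handing the job in.

```bash
python3 -c "
from rig import robot
print(robot.sign_off())"
```

```text
the job is handed in; nothing more can be done
None
```

The three buttons were pressed in order and the grey unit's lever was held against its forward stop when I handed the job in at about 12.3 s.

- **Buttons:** I pressed far-left, near-middle and far-right straight down with closed fingers. Each went to its stop: the fingertip reached about 50 mm height and the force rose to 20–31 N. A picture afterwards showed all six buttons back up and the lever still at rest.
- **Lever:** I pushed the T-handle forward with the closed fingers until the tool stalled at x = 0.517 m while the force climbed from 11 to 31 N. I then eased off slightly, and it held steady at about 27 N with no movement for 0.5 s. Just before the stall, the camera put the handle at x ≈ 0.533 m, against 0.535 m expected at the stop, which agrees within the calibration error.
- **Surroundings:** in the last picture, the bystanders in view, the panel and the yellow look-alike showed no sign of having moved. Not every bystander was in that picture, and I checked by eye only. No check failed or disagreed.

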